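# Fold back the hinged cover of a serving pan

### The job

Open the deep serving pan for the servers: push the hinged leaf of its cover up by the lip and turn it right over the hinge until it lies flat on the other half. Only push with the fingers, without gripping the cover, lifting it off or shifting the pan; swing the leaf over steadily rather than flinging it, and leave everything else where it stands.

Things in the scene. Friction and masses are not known exactly. Their poses are not given: they have to be found in the camera images.
- deep_pan: The deep stainless gastronorm pan with slices of baked bread in it, 265 (x) by 162 (y) by 100 mm high, loose, 1.9 to 2.9 kg. Lies across in the near or the far row. Origin at the centre of its underside, on the worktop; z up, its +x axis points to the robot's left to within 0.25 rad.
- cover: Loose two-leaf steel cover on the deep pan's rim, no handles: plain half (+x, left) 0.44 kg, hinged leaf (-x, right) 0.2 kg. Closed 274 (x) by 171 (y) mm, plate 3 mm; edges turned down 9 mm outside the rim (2.5 mm play) keep it from sliding. The plain half just rests there. Origin at the whole cover's centre, at rim level, 100 mm above the worktop; axes as the pan's.
- leaf (a joint): Angle of the hinged leaf: 0 closed, flat on the rim; grows as its lip goes up and over to the left (+x of the cover); pi/2 upright; pi the stop, flat on the plain half. Starts closed or up to 0.4 ajar. The hinge is stiff (0.18 N m friction, just over the leaf's weight): the leaf stays where it is left and must be pushed all the way; 2 to 3 N up at the lip moves it.
- hinge (a point): Middle of the hinge axis, 103 mm above the worktop, level with the top face of both halves; axes as the cover's. The hinge runs along y, 171 mm long; knuckles 6 mm thick.
- lip (a point): Middle of the outer edge of the leaf's lip; moves with the leaf. The leaf's plate runs 137 mm from the hinge to its end, turned down 9 mm; from there the lip, 80 mm wide (y), 3 mm thick with a 6 mm bead, juts 22 mm farther, turned up 30 degrees: this point is 158.5 mm out from the axis and, closed, 11.5 mm above it (115 mm above the worktop). Fingers fit under it.
- cover_back (a point): Point on top of the cover's plain half, on its centre line, 125 mm beyond the hinge axis in the cover's +x, 103 mm above the worktop.
- shallow_pan: Bystander: a pan of the same outline but 65 mm high, with a one-piece flat lid that has a loop handle (top 99 mm above the worktop); lies across in the other row, parallel to the deep pan within 0.5 rad. Loose. Origin at the centre of its underside.
- saucepot: Bystander: round steel pot, 188 mm across, 167 mm high over the white lid knob, two black side handles; to the left. Loose. Origin at the centre of its underside.
- plates: Bystander: stack of white plates, 200 mm across, 48 mm high; to the right. Loose. Origin at the centre of its underside.
- serving_spoon: Bystander: serving spoon, 220 mm long with a black handle, lying to the right, in front of the plates. Loose. Origin at its middle.

How it is judged:
By the outcome, as a careful person would: the job done as asked, in the order asked, and still so for the second after the job is handed in, with the robot touching nothing.
It also fails if it takes over 54 s, if anything falls off the work surface, if the arm or the gripper's body presses on something with over 40 N, if the wrist force passes 120 N, or if a joint passes its speed limit or range.

### The arm

A 7-joint arm with a two-finger parallel gripper is mounted at the origin on the work surface. World frame = base frame: x ahead of the robot, y to its left, z up, the work surface at z = 0. Lengths are in mm, angles in rad, forces in N, time in s.
With the tool pointing down it reaches from about 400 to 875 mm from the base axis. Payload 4.4 kg.
Tool frame: the origin (TCP) lies on the centre line of the jaws, within the pads' length; the fingertips stand 25 mm ahead of it and the grasp point (between the pads) lies 6 mm ahead of it; z points along the fingers, x is the direction in which the jaws open and shut, and the axes are right-handed (so a half turn about z gives the same grasp; the last joint's range is limited). The gripper opens to 85 mm and grips with 20 to 120 N. Pads are 22 mm wide; open, the fingers measure 114 mm over their backs; the gripper's body (76 mm by 85 mm) begins 54 mm behind the grasp point. The pads swing forward as they close: fully open they stand 13 mm farther back than shut.
Start: joints at [-0.066, 0.628, 0.038, 1.517, -0.027, 0.996, -0.02], TCP at [650.013, 0.026, 256.313] pointing down, gripper open.
Joint ranges: [-3.06, 3.06], [-0.37, 2.12], [-1.25, 1.32], [0.18, 2.47], [-1.1, 4.24], [0.23, 1.98], [-2.94, 2.94]. Speed limits (rad/s): [2.57, 2.57, 3.14, 3.14, 3.14, 3.14, 3.14].

### API

Orientations are given as [roll, pitch, yaw] about the fixed x, y, z axes, in that order (R = Rz(yaw) Ry(pitch) Rx(roll)).
In Python, from cell import ctrl, cams gives the robot as it stands. The module is installed in compiled form; this text tells all that it offers.
- The arm moves only by the tool step_arm, never from a script. Its arguments are lists of equal length, an entry for each row: "linear": the shift along the tool's x, y, z in mm, a list of three; "yaw": the turn about the tool's z in rad; "gripper": the opening, from -1 (shut) to 1 (fully open). A call has 1 to 8 rows; each row is the pose to reach, as a shift and turn from the pose commanded when the call began, along the tool's axes at that moment; what a row does not reach only later rows make up. A row lasts 1/12 s, in which the tool goes at most 41.7 mm and 7.16 degrees, less where a joint would pass 70% of its speed; a pose out of reach is approached as far as the arm can. A call with a gripper value outside its range is refused whole. The fingers move at their own pace and stop on an object; the grip force is fixed at half the most. Time passes only in rows, so rows that repeat a pose let the fingers close. It gives the time, the measured TCP pose, the force and the opening at its end, in the units of the state.
- ctrl.read_state(): the state, without advancing time (a new reading comes with each control period).
- cams.get_image(name): name is "scene" or "side" or "wrist"; returns a dict with "frame" (420x560x3 uint8, red, green, blue), "depth" (420x560 float32, mm along the optical axis (not along the pixel's ray), 0 where there is no reading), "intrinsics" (3x3 intrinsics, pixels), "cam_to_world" (4x4, takes a point from camera to world coordinates). Camera axes: x right, y down, z forward; pixel columns grow to the right and rows downward; lengths in mm; the calibration is good to about 2 mm. A picture is of the moment at which its call begins.
- ctrl.finish_job(): hands the job in, once; it reports no verdict.
Trained networks look in the newest picture that a camera, given by its name, has taken for a name from the list of things; names that differ only in an ending like _2 or _b are one class to them, and where a whole thing is asked for, a point or a joint stands for the part that bears it (a point fixed in the world has none). Each returns a list of dicts, best first, with "conf" (0 to 1); they miss things now and then, are a little off and sometimes report something else, mostly with a low value. They report only what shows in the picture. A call takes as long as a camera call.
- cams.regions_of(camera, name): "pixels" (420x560 bool, what is visible of it) and "pixel" ([column, row] in pixels, amid what is visible of it).
The state is a dict: "clock": time; "qpos": joint angles; "qd": joint speeds; "tau": joint torques, N m; "eef_pos": TCP position; "tool_rot": TCP orientation; "force": force on the tool from outside, world axes, zero at the start; "torque": the same for the moment, N m; "width": finger opening in mm.
Only numpy, scipy, OpenCV 4.12 (cv2) and the standard library are available. Lean on these libraries where they do the work, as an engineer would, in place of code of your own. Each camera call takes 0.05 s, during which the arm holds its last target.

## Working session

There is one attempt and no reset: what is moved stays moved. The work goes in short steps, Python scripts to look and compute and a tool call to move; the robot and the scene stay as the last step left them, time stands still between calls to the robot, and variables do not carry over. Pictures are saved under pics/ and viewed, and the job is handed in when it is done.

Besides the shell and the picture viewer there is one more tool, called after "Emit:" in YAML: its name, and indented under it one key for each argument. step_arm: Moves the arm, as the interface text tells. Its arguments: {"type":"object","properties":{"linear":{"type":"array"},"yaw":{"type":"array"},"gripper":{"type":"array"}},"required":["linear","yaw","gripper"]}

```bash
mkdir -p pics
cat > h.py <<'E'
import numpy as np, cv2
from cell import ctrl, cams
def get(n,f=None):
    d=cams.get_image(n)
    if f: cv2.imwrite('pics/'+f,d['frame'][:,:,::-1])
    return d
def cloud(d):
    z=d['depth'].astype(float);K=d['intrinsics'];T=d['cam_to_world']
    v,u=np.mgrid[:z.shape[0],:z.shape[1]]
    p=np.stack([(u-K[0,2])/K[0,0]*z,(v-K[1,2])/K[1,1]*z,z],-1)
    w=p@T[:3,:3].T+T[:3,3]; w[z<=0]=np.nan
    return w
E
python3 - <<'E'
from h import *
s=ctrl.read_state();print(s)
np.set_printoptions(precision=1,suppress=True)
for c in ['scene','side','wrist']:
    d=get(c,c+'0.png');w=cloud(d);print(c,d['cam_to_world'])
    for n in ['deep_pan','cover','leaf','lip','shallow_pan','saucepot','plates','serving_spoon']:
        r=cams.regions_of(c,n)
        for q in r[:2]:
            m=q['pixels'];P=w[m];P=P[~np.isnan(P[:,0])]
            if len(P): print(n,round(q['conf'],2),q['pixel'],m.sum(),np.percentile(P,5,0),np.median(P,0),np.percentile(P,95,0))
E
```

```text
{'clock': 0.0, 'qpos': array([-0.06587037,  0.62932663,  0.03844034,  1.51836075, -0.02699413,
        0.99632519, -0.01999308]), 'qd': array([ 0.00013708,  0.00022118,  0.00136303,  0.00069488, -0.00061906,
       -0.00194416, -0.00260183]), 'tau': array([-1.11932164e-03, -5.63405585e+01,  1.22606792e+00, -1.93450052e+01,
        1.09587883e-02,  1.05136272e-02, -8.84369996e-06]), 'eef_pos': array([6.49418884e+02, 7.46837480e-02, 2.55403988e+02]), 'tool_rot': array([3.14156454e+00, 1.90174984e-03, 8.19360764e-05]), 'force': array([0.05385158, 0.13256293, 0.65180584]), 'torque': array([ 0.02403904, -0.00032026,  0.00931621]), 'width': 85.44727214647013}
scene [[  -0.7    0.5   -0.4 1277. ]
 [   0.7    0.6   -0.5  808. ]
 [  -0.    -0.6   -0.8 1366.2]
 [   0.     0.     0.     1. ]]
deep_pan 0.57 [291.3, 232.3] 912 [401.9 -50.1   4.8] [510.3  93.3  33.3] [514.5 179.5  69.2]
cover 0.67 [296.1, 203.3] 4086 [366.  -70.9  97.9] [448.1  50.7 107.7] [525.2 186.7 147.1]
leaf 0.68 [279.0, 189.1] 2088 [366.1 -82.2 103.5] [445.3 -13.8 126.4] [522.6  48.8 156.2]
shallow_pan 0.78 [231.3, 241.3] 4
[... 1533 characters left out ...]
-0.9 373.6]
 [  0.    0.    0.    1. ]]
deep_pan 0.78 [135.7, 135.4] 6729 [479.7 -58.9   3.2] [511.5  48.5  37.7] [523.3 151.   99.8]
cover 0.83 [57.2, 165.7] 39753 [438.3 -76.9 101.8] [481.9  27.4 111.7] [527.9 134.2 148.6]
leaf 0.82 [59.5, 224.4] 24353 [435.9 -83.1 105.8] [478.3 -17.6 126.4] [527.9  46.4 155.5]
leaf 0.43 [58.9, 168.9] 39377 [438.3 -76.5 101.9] [481.8  27.2 111.8] [527.6 134.3 148.4]
lip 0.82 [58.9, 222.8] 24233 [435.9 -82.9 105.9] [478.1 -17.7 126.5] [527.8  45.8 155.5]
shallow_pan 0.77 [294.7, 169.3] 49795 [ 590.6 -123.5   66.5] [666.5  19.6  67.7] [741.4 116.9  69.1]
serving_spoon 0.67 [98.2, 412.2] 187 [ 380.5 -350.7   11.3] [ 396.1 -340.9   17.6] [ 405.1 -334.    19.7]
```

View pics/scene0.png

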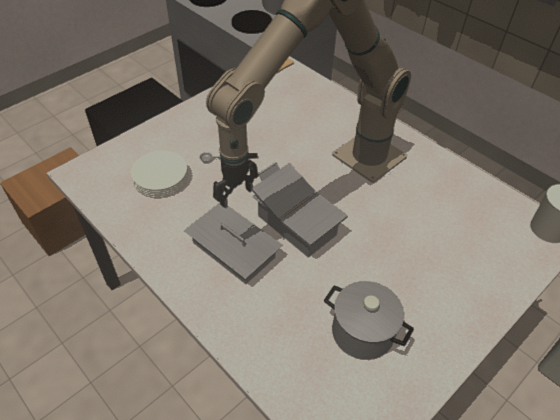

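View pics/side0.png

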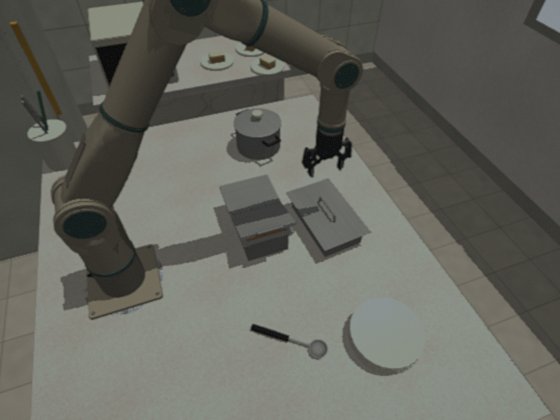

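Run:
```python
from h import *
np.set_printoptions(precision=1,suppress=True)
# fit leaf and plain half
for c in ['scene','side','wrist']:
    d=get(c);w=cloud(d)
    L=cams.regions_of(c,'leaf')[0]['pixels'];C=cams.regions_of(c,'cover')[0]['pixels']
    for nm,m in [('leaf',L),('plain',C&~L)]:
        m=cv2.erode(m.astype(np.uint8),np.ones((5,5)))>0
        P=w[m];P=P[~np.isnan(P[:,0])]
        P=P[P[:,2]>95]
        for i in range(6):
            c0=P.mean(0);u,s,vt=np.linalg.svd(P-c0,full_matrices=False);n=vt[2]*np.sign(vt[2][2])
            r=np.abs((P-c0)@n);P=P[r<max(2.,2*np.median(r))]
        print(c,nm,len(P),c0,'n',np.round(n,3),'tilt',round(float(np.arccos(n[2])),3))
        rect=cv2.minAreaRect(w[m&~np.isnan(w[...,0])][:,:2].astype(np.float32));print(rect)
```

```text
scene leaf 734 [446.8  -9.4 126.1] n [-0.   0.3  0.9] tilt 0.327
((443.9211120605469, -15.239173889160156), (142.49253845214844, 161.0616912841797), 87.53829956054688)
scene plain 803 [449.1 130.2 103.8] n [-0. -0.  1.] tilt 0.013
((446.91046142578125, 129.0651092529297), (164.3332061767578, 132.5136260986328), 0.8410239815711975)
side leaf 921 [438.1 -17.8 128.6] n [0.  0.3 0.9] tilt 0.323
((440.01544189453125, -22.534568786621094), (138.95155334472656, 158.1384735107422), 89.43266296386719)
side plain 798 [437.6 124.  103.7] n [0. 0. 1.] tilt 0.005
((439.2237548828125, 123.77561950683594), (121.91656494140625, 155.00021362304688), 89.69403839111328)
wrist leaf 18238 [481.3 -10.  124.3] n [0.  0.3 0.9] tilt 0.322
((474.93914794921875, -16.537750244140625), (114.12135314941406, 150.35772705078125), 2.855137348175049)
wrist plain 13790 [486.4 103.4 102.9] n [0. 0. 1.] tilt 0.001
((480.5437316894531, 100.64993286132812), (97.58092498779297, 92.87957000732422), 0.08144655078649521)
```

The scene image shows the deep pan in the near row, around pixel (296, 205), with its leaf ajar by about 0.32. The shallow pan is beyond it at (232, 240), the pot at (365, 320) and the plates at (160, 175). The side image agrees, with the lip facing the camera at (265, 232). Next I'll measure the hinge line, yaw and lip.

```bash
cat >> h.py <<'E'
def fit(P):
    for i in range(8):
        c0=P.mean(0);u,s,vt=np.linalg.svd(P-c0,full_matrices=False);n=vt[2]*np.sign(vt[2][2])
        r=np.abs((P-c0)@n);P=P[r<max(2.,2*np.median(r))]
    return c0,n,P
E
python3 - <<'E'
from h import *
np.set_printoptions(precision=3,suppress=True)
for c in ['scene','side','wrist']:
    d=get(c);w=cloud(d)
    L=cams.regions_of(c,'leaf')[0]['pixels'];C=cams.regions_of(c,'cover')[0]['pixels']
    e=lambda m:w[(cv2.erode(m.astype(np.uint8),np.ones((5,5)))>0)&(w[...,2]>95)]
    c1,n1,P1=fit(e(L));c2,n2,P2=fit(e(C&~L))
    th=np.arctan2(n1[0],n1[1]) # heading off +y
    t=np.cross(n1,[0,0,1]);
    # y of intersection with z=c2z at x=443
    z0=103 
    y=c1[1]-(n1[0]*(443-c1[0])+n1[2]*(z0-c1[2]))/n1[1]
    print(c,'head',th,'hinge y@x443',y,'tilt',np.arccos(n1[2]),'plain z',c2[2])
    Q=w[(L|C)&(w[...,2]>96)]
    r=cv2.minAreaRect(Q[:,:2].astype(np.float32));print(r)
    T=w[L];T=T[~np.isnan(T[:,0])]
    # distance from hinge
    out=-(T[:,1]-y); 
    k=(out>135)&(T[:,2]>130); print('lip pts',k.sum(),np.median(T[k],0),T[k][:,0].min() if k.any() else 0,T[k][:,0].max() if k.any() else 0,T[k][:,2].max() if k.any() else 0,T[k][:,1].min() if k.any() else 0)
    Z=w[C&~L&(w[...,2]>98)];print('plain x',np.percentile(Z[:,0],[0.5,2,98,99.5]),'y',np.percentile(Z[:,1],[.5,2,98,99.5]))
E
```

```text
scene head -0.002513895807967863 hinge y@x443 58.653182929460215 tilt 0.3266302328620216 plain z 103.58822923244014
((473.8831481933594, 54.379112243652344), (238.61390686035156, 291.7666015625), 1.4683881998062134)
lip pts 113 [443.365 -82.798 160.172] 403.9834731709876 482.2806153988505 170.43835863961635 -91.68997275122626
plain x [358.284 361.616 528.124 530.331] y [-82.589 -62.3   195.016 196.799]
side head 0.005699047077632696 hinge y@x443 58.27034525623881 tilt 0.32447277554817416 plain z 103.86682335073064
((440.7510070800781, 51.55603790283203), (171.01974487304688, 291.6970520019531), 0.19222033023834229)
lip pts 76 [436.529 -90.192 165.286] 358.2354367658372 503.52507045006905 171.16779268659138 -94.35200442443386
plain x [355.901 358.204 521.404 524.167] y [ 49.745  55.979 188.99  192.431]
wrist head 0.011261238109073946 hinge y@x443 54.501951096844984 tilt 0.3215177107065057 plain z 102.89748981523466
((506.034912109375, 25.69135284423828), (152.7780303955078, 240.9196319580078), 0.10138857364654541)
lip pts 1550 [462.103 -86.533 159.511] 434.330336790579 484.7659480140352 167.86848391599528 -94.80870903399347
plain x [436.976 441.547 528.152 528.639] y [ 53.51   56.513 143.562 144.806]
```

View pics/wrist0.png

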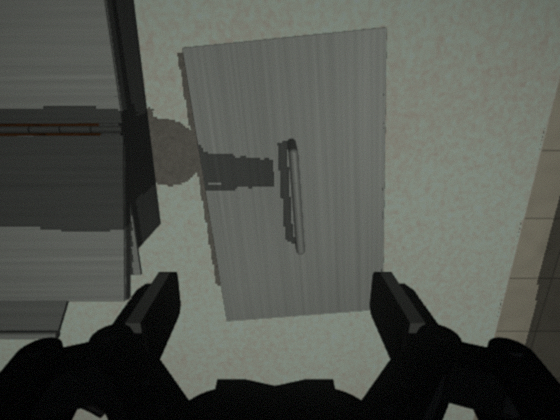

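The wrist image shows the cover at the left, with its edge vertical at column ~130, so its yaw is near zero. The gripper jaws are at the bottom. The three cameras together put the hinge at about (443, 57), the leaf angle at 0.324 and the lip edge at y≈-92, z≈165, centred on x=443.

Plan: shut the gripper and come down to the right of the lip. Push left and up along the lip's arc, then press down on the far side.

Emit:
step_arm:
  linear:
    - [-26,17,0]
    - [-52,34,0]
    - [-80,51,0]
    - [-108,68,0]
    - [-136,85,0]
    - [-164,102,0]
    - [-190,118,0]
    - [-207,130,0]
  yaw: [0,0,0,0,0,0,0,0]
  gripper: [-1,-1,-1,-1,-1,-1,-1,-1]

```text
clock: 2.92
eef_pos: [440.0, -131.4, 256.4]
tool_rot: [3.141, 0.002, -0.002]
force: [-0.3, -0.9, 0.0]
width: 0.1
```

Emit:
step_arm:
  linear:
    - [0,0,15]
    - [0,0,30]
    - [0,0,45]
    - [0,0,60]
    - [0,0,75]
    - [0,0,90]
    - [0,0,105]
    - [0,0,112]
  yaw: [0,0,0,0,0,0,0,0]
  gripper: [-1,-1,-1,-1,-1,-1,-1,-1]

```text
clock: 3.58
eef_pos: [442.5, -129.8, 143.0]
tool_rot: [-3.141, 0.002, 0.0]
force: [-0.7, -0.3, 0.2]
width: -0.2
```

Run:
```python
from h import *
s=ctrl.read_state();print(s['clock'],s['eef_pos'],s['tool_rot'],s['force'],s['width'])
for c in ['scene','side','wrist']: get(c,c+'1.png')
a=[cv2.imread(f'pics/{c}1.png') for c in ['side','wrist']]
cv2.imwrite('pics/m1.png',np.hstack([cv2.resize(a[0][120:320,150:400],(400,320)),cv2.resize(a[1],(400,320))]))
```

```text
3.5833 [ 442.50207863 -129.81091462  143.03347861] [-3.14114401e+00  1.66106032e-03  6.48859290e-05] [-0.68556898 -0.29965473  0.18248141] -0.19028417900715064
```

View pics/m1.png

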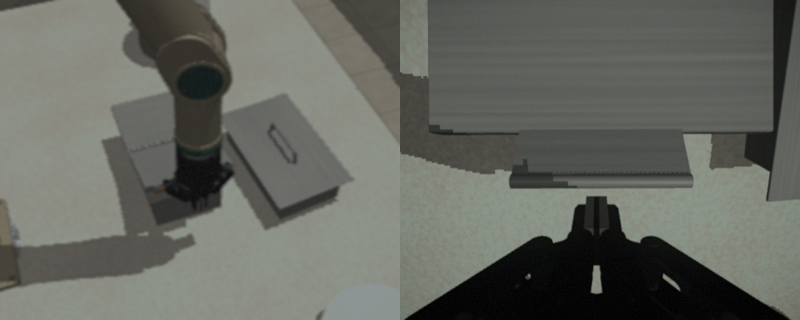

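The wrist view shows the shut fingers at composite column ~597, centred in front of the lip (510–692) with a gap to it. Now I'll compute the path table.

```bash
cat > path.py <<'E'
import numpy as np
from numpy import cos,sin
yh,zh=57.,103.
def pose(t):
    lip=(158.5*cos(t)-11.5*sin(t)+2, 158.5*sin(t)+11.5*cos(t))
    fl=(137*cos(t)+9*sin(t), 137*sin(t)-9*cos(t))
    out=max(lip[0],fl[0])
    depth=np.interp(t,[.32,.785,1.6,2.0,2.3],[38,42,22,9,7]) # tip below ref
    ref=lip[1] if t<.785 else None
    zt=lip[1]-np.interp(t,[.32,.785],[38,43]) if t<.785 else fl[1]-np.interp(t,[.785,1.6,2.0,2.3],[13,13,10,7])
    return yh-out-11, zh+zt+25   # TCP y,z
for t in np.arange(.324,2.36,.05): print(round(t,3),np.round(pose(t),1))
E
python3 path.py
```

```text
0.324 [-102.6  151.3]
0.374 [-99.3 158. ]
0.424 [-95.7 164.6]
0.474 [-91.8 170.9]
0.524 [-87.5 177.1]
0.574 [-82.9 183. ]
0.624 [-77.9 188.7]
0.674 [-72.7 194.1]
0.724 [-67.1 199.3]
0.774 [-61.3 204.1]
0.824 [-55.2 209.4]
0.874 [-48.9 214.3]
0.924 [-43.7 218.9]
0.974 [-38.4 223.3]
1.024 [-32.9 227.3]
1.074 [-27.2 231.1]
1.124 [-21.3 234.7]
1.174 [-15.2 237.9]
1.224 [ -9.  240.8]
1.274 [ -2.7 243.4]
1.324 [  3.8 245.7]
1.374 [ 10.4 247.6]
1.424 [ 17.1 249.2]
1.474 [ 23.8 250.5]
1.524 [ 30.6 251.4]
1.574 [ 37.4 252. ]
1.624 [ 44.3 252.5]
1.674 [ 51.2 252.8]
1.724 [ 58.  252.7]
1.774 [ 64.8 252.3]
1.824 [ 71.6 251.6]
1.874 [ 78.3 250.5]
1.924 [ 84.9 249.1]
1.974 [ 91.5 247.4]
2.024 [ 97.9 245.4]
2.074 [104.2 243.1]
2.124 [110.3 240.5]
2.174 [116.3 237.7]
2.224 [122.1 234.5]
2.274 [127.7 231.1]
2.324 [133.1 227.1]
```

Emit:
step_arm:
  linear:
    - [0,-3,-3]
    - [0,-6,-6]
    - [0,-9,-9]
    - [0,-12,-10]
    - [0,-15,-10]
    - [0,-18,-10]
    - [0,-20,-10]
    - [0,-21,-10]
  yaw: [0,0,0,0,0,0,0,0]
  gripper: [-1,-1,-1,-1,-1,-1,-1,-1]

```text
clock: 4.4
eef_pos: [443.0, -108.5, 154.3]
tool_rot: [-3.141, 0.0, 0.001]
force: [-0.2, 0.5, 0.8]
width: 0.2
```

```bash
cat > path2.py <<'E'
import numpy as np,sys
from numpy import cos,sin
yh,zh=57.,103.
def pose(t):
    lip=(158.5*cos(t)-11.5*sin(t)+2, 158.5*sin(t)+11.5*cos(t))
    fl=(137*cos(t)+9*sin(t), 137*sin(t)-9*cos(t))
    out=max(lip[0],fl[0])
    zt=lip[1]-np.interp(t,[.32,.785],[45,39]) if t<.785 else fl[1]-np.interp(t,[.785,1.6,2.0,2.3],[9,9,9,7])
    return np.array([yh-out-11, zh+zt+25])
if __name__=='__main__':
    for a,b in [(.324,.5),(.5,.7),(.7,.9),(.9,1.1),(1.1,1.3),(1.3,1.5),(1.5,1.7),(1.7,1.9),(1.9,2.1),(2.1,2.3)]:
        p0=pose(a);print(a,b,p0.round(1))
        print([[0,round(-(pose(t)-p0)[0]),round(-(pose(t)-p0)[1])] for t in np.linspace(a,b,9)[1:]])
E
python3 path2.py
```

```text
0.324 0.5 [-102.6  144.4]
[[0, -1, -3], [0, -3, -7], [0, -4, -10], [0, -6, -14], [0, -8, -17], [0, -9, -20], [0, -11, -24], [0, -13, -27]]
0.5 0.7 [-89.6 171.4]
[[0, -2, -4], [0, -4, -7], [0, -7, -11], [0, -9, -14], [0, -12, -18], [0, -14, -21], [0, -17, -24], [0, -20, -27]]
0.7 0.9 [-69.8 198.8]
[[0, -3, -3], [0, -6, -6], [0, -9, -9], [0, -12, -12], [0, -15, -15], [0, -18, -17], [0, -21, -20], [0, -24, -22]]
0.9 1.1 [-46.2 220.7]
[[0, -3, -2], [0, -5, -4], [0, -8, -7], [0, -11, -9], [0, -13, -11], [0, -16, -13], [0, -19, -15], [0, -22, -16]]
1.1 1.3 [-24.2 237. ]
[[0, -3, -2], [0, -6, -3], [0, -9, -5], [0, -12, -6], [0, -15, -8], [0, -18, -9], [0, -22, -10], [0, -25, -12]]
1.3 1.5 [  0.7 248.6]
[[0, -3, -1], [0, -7, -2], [0, -10, -3], [0, -13, -4], [0, -17, -5], [0, -20, -5], [0, -23, -6], [0, -27, -6]]
1.5 1.7 [ 27.3 255. ]
[[0, -3, 0], [0, -7, -1], [0, -10, -1], [0, -14, -1], [0, -17, -1], [0, -21, -1], [0, -24, -1], [0, -27, -1]]
1.7 1.9 [ 54.7 256. ]
[[0, -3, 0], [0, -7, 1], [0, -10, 1], [0, -14, 2], [0, -17, 2], [0, -20, 3], [0, -24, 4], [0, -27, 4]]
1.9 2.1 [ 81.8 251.6]
[[0, -3, 1], [0, -7, 2], [0, -10, 3], [0, -13, 4], [0, -16, 5], [0, -19, 7], [0, -23, 8], [0, -26, 9]]
2.1 2.3 [107.4 242.5]
[[0, -3, 1], [0, -6, 3], [0, -9, 4], [0, -12, 6], [0, -15, 8], [0, -18, 10], [0, -20, 11], [0, -23, 13]]
```

Emit:
step_arm:
  linear:
    - [0,-1,2]
    - [0,-2,4]
    - [0,-3,6]
    - [0,-4,8]
    - [0,-4,9]
    - [0,-5,9]
    - [0,-6,9]
    - [0,-6,9]
  yaw: [0,0,0,0,0,0,0,0]
  gripper: [-1,-1,-1,-1,-1,-1,-1,-1]

```text
clock: 5.07
eef_pos: [443.1, -104.1, 145.2]
tool_rot: [3.14, -0.0, -0.001]
force: [0.7, -4.4, -0.7]
width: 0.0
```

Emit:
step_arm:
  linear:
    - [0,-1,-4]
    - [0,-2,-8]
    - [0,-4,-11]
    - [0,-5,-14]
    - [0,-7,-18]
    - [0,-9,-21]
    - [0,-11,-24]
    - [0,-13,-27]
  yaw: [0,0,0,0,0,0,0,0]
  gripper: [-1,-1,-1,-1,-1,-1,-1,-1]

```text
clock: 5.73
eef_pos: [443.1, -90.2, 172.8]
tool_rot: [3.141, -0.001, -0.0]
force: [-0.2, -4.7, 0.8]
width: -0.1
```

```bash
cat > chk.py <<'E'
from h import *
import sys
k=sys.argv[1]
s=ctrl.read_state();print(s['clock'],s['eef_pos'].round(1),s['force'].round(1))
a=get('side');b=get('scene')
w=cloud(a)
for c,d in [('side',a),('scene',b)]:
    w=cloud(d)
    r=cams.regions_of(c,'deep_pan')
    if r:
        P=w[r[0]['pixels']];P=P[~np.isnan(P[:,0])];print(c,'pan',round(r[0]['conf'],2),np.percentile(P,5,0).round(1),np.percentile(P,95,0).round(1))
    r=cams.regions_of(c,'leaf')
    if r:
        m=cv2.erode(r[0]['pixels'].astype(np.uint8),np.ones((3,3)))>0
        P=w[m];P=P[~np.isnan(P[:,0])]
        c0,n,Q=fit(P);print('leaf',round(r[0]['conf'],2),len(Q),c0.round(1),n.round(2),np.arctan2(n[1],n[2]).round(3),'from hinge',np.arctan2(c0[2]-103,57-c0[1]).round(3))
f=lambda im,r:cv2.resize(im[r[0]:r[1],r[2]:r[3],::-1],(400,320))
cv2.imwrite(f'pics/m{k}.png',np.hstack([f(a['frame'],(120,320,150,400)),f(b['frame'],(100,300,170,420))]))
E
python3 chk.py 2
```

```text
5.7333 [443.1 -90.2 172.8] [-0.2 -4.7  0.8]
leaf 0.92 223 [385.8  -2.  135.3] [0.01 0.44 0.9 ] 0.452 from hinge 0.501
scene pan 0.89 [416.3 -54.6   4.6] [519.5 179.7 100.4]
leaf 0.74 913 [448.8  -2.6 136.9] [-0.01  0.46  0.89] 0.476 from hinge 0.517
```

View pics/m2.png

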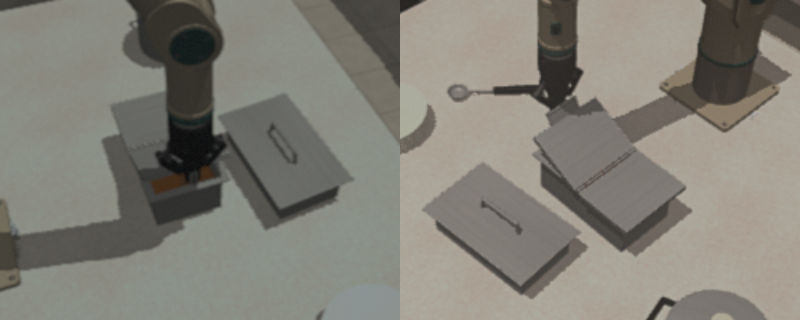

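The leaf is up to about 0.48 and bread shows beneath it. The pan hasn't visibly moved, and the plain half lies flat in the right-hand panel around (630, 190). Continuing.

Emit:
step_arm:
  linear:
    - [0,-2,-4]
    - [0,-4,-7]
    - [0,-7,-11]
    - [0,-9,-14]
    - [0,-12,-18]
    - [0,-14,-21]
    - [0,-17,-24]
    - [0,-20,-27]
  yaw: [0,0,0,0,0,0,0,0]
  gripper: [-1,-1,-1,-1,-1,-1,-1,-1]

```text
clock: 6.7
eef_pos: [442.9, -70.2, 199.8]
tool_rot: [3.141, -0.0, -0.0]
force: [-0.3, -6.8, 3.7]
width: 0.1
```

Emit:
step_arm:
  linear:
    - [0,-3,-3]
    - [0,-6,-6]
    - [0,-9,-9]
    - [0,-12,-12]
    - [0,-15,-15]
    - [0,-18,-17]
    - [0,-21,-20]
    - [0,-24,-22]
  yaw: [0,0,0,0,0,0,0,0]
  gripper: [-1,-1,-1,-1,-1,-1,-1,-1]

```text
clock: 7.37
eef_pos: [442.9, -46.4, 221.9]
tool_rot: [3.14, -0.0, 0.0]
force: [-1.3, -8.9, 6.7]
width: 0.0
```

```bash
python3 chk.py 3
```

```text
7.3667 [442.9 -46.4 221.9] [-1.3 -8.9  6.7]
side pan 0.71 [370.9 -68.7  12.5] [510.8  54.7 102. ]
leaf 0.71 54 [431.4 -30.1 204.4] [0.   0.79 0.61] 0.915 from hinge 0.861
scene pan 0.7 [410.6 -62.8   2. ] [524.5 179.3 101.8]
leaf 0.84 856 [447.7  15.  161.8] [-0.01  0.78  0.63] 0.89 from hinge 0.951
```

View pics/m3.png

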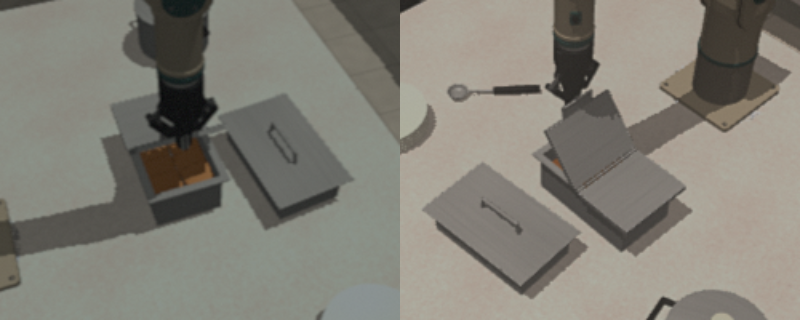

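The leaf is at about 0.89 and the pan is in place. Friction is now pushing up on the finger (+6.7 N), so the finger needs to rise a bit faster than the leaf.

Emit:
step_arm:
  linear:
    - [0,0,-2]
    - [0,-1,-4]
    - [0,-3,-6]
    - [0,-5,-8]
    - [0,-8,-10]
    - [0,-10,-12]
    - [0,-12,-14]
    - [0,-14,-15]
  yaw: [0,0,0,0,0,0,0,0]
  gripper: [-1,-1,-1,-1,-1,-1,-1,-1]

```text
clock: 8.33
eef_pos: [442.9, -31.5, 236.5]
tool_rot: [-3.141, 0.0, 0.0]
force: [-0.7, -3.3, 1.1]
width: -0.2
```

```bash
python3 chk.py 4
```

```text
8.3333 [442.9 -31.5 236.5] [-0.7 -3.3  1.1]
side pan 0.73 [ 562.9 -523.1   30.1] [ 728.7 -359.8   49.2]
leaf 0.82 117 [445.    9.3 174.2] [-0.    0.81  0.59] 0.942 from hinge 0.981
scene pan 0.79 [412.5 -60.7   2.9] [521.5 179.3 102.5]
leaf 0.86 857 [445.6  22.4 164.4] [-0.01  0.84  0.54] 0.997 from hinge 1.057
```

View pics/m4.png

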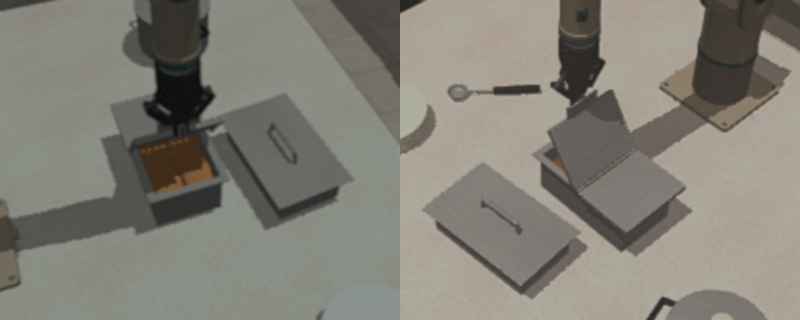

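The leaf is at about 1.0. The fingertip (z≈211) has come level with the turned-down edge, so I'll back off, drop below that edge and continue there. The stiff hinge holds the leaf meanwhile.

Emit:
step_arm:
  linear:
    - [0,4,0]
    - [0,9,0]
    - [0,13,2]
    - [0,14,6]
    - [0,14,10]
    - [0,12,12]
    - [0,8,12]
    - [0,4,12]
  yaw: [0,0,0,0,0,0,0,0]
  gripper: [-1,-1,-1,-1,-1,-1,-1,-1]

```text
clock: 9.3
eef_pos: [442.8, -35.6, 224.0]
tool_rot: [-3.142, 0.001, 0.0]
force: [-0.9, -5.6, 4.4]
width: 0.1
```

```bash
python3 - <<'E'
from path2 import *
for a,b in [(1.0,1.2),(1.2,1.4),(1.4,1.6)]:
    p=lambda t:pose(t)-[0,np.interp(t,[1.0,1.5],[6,0])]
    print(p(a).round(1),[[0,round(-(p(t)-p(a))[0]),round(-(p(t)-p(a))[1])] for t in np.linspace(a,b,9)[1:]])
E
python3 chk.py 5
```

```text
[-35.6 223.4] [[0, -3, -2], [0, -6, -5], [0, -9, -7], [0, -11, -9], [0, -14, -11], [0, -17, -13], [0, -20, -15], [0, -24, -16]]
[-12.  239.8] [[0, -3, -2], [0, -6, -3], [0, -9, -5], [0, -13, -6], [0, -16, -8], [0, -19, -9], [0, -23, -10], [0, -26, -11]]
[ 13.8 251.3] [[0, -3, -1], [0, -7, -2], [0, -10, -3], [0, -13, -4], [0, -17, -4], [0, -20, -5], [0, -24, -5], [0, -27, -5]]
9.3 [442.8 -35.6 224. ] [-0.9 -5.6  4.4]
side pan 0.89 [370.7 -68.6  13.2] [511.   63.4 102.5]
leaf 0.73 101 [436.8   6.  177.8] [-0.   0.8  0.6] 0.922 from hinge 0.973
scene pan 0.62 [418.8 -59.8   5.4] [518.3 179.1 101.9]
leaf 0.74 1676 [670.2  -1.6  68.7] [0. 0. 1.] 0.005 from hinge -0.53
```

View pics/m5.png

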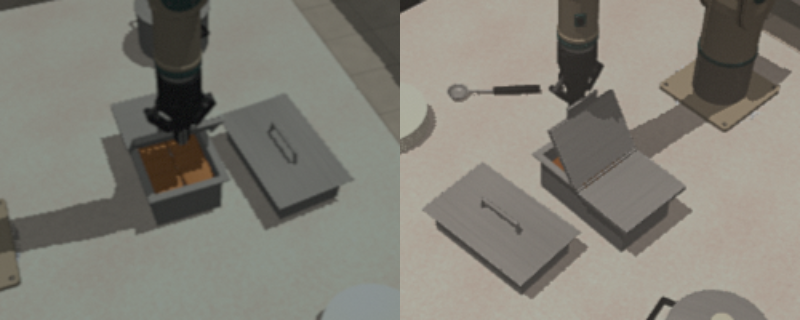

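In contact below the turned-down edge: -5.6 N, as predicted. I'll continue with slightly more rise.

Emit:
step_arm:
  linear:
    - [0,-2,-3]
    - [0,-5,-6]
    - [0,-8,-8]
    - [0,-11,-10]
    - [0,-14,-12]
    - [0,-17,-14]
    - [0,-20,-16]
    - [0,-24,-18]
  yaw: [0,0,0,0,0,0,0,0]
  gripper: [-1,-1,-1,-1,-1,-1,-1,-1]

```text
clock: 10.27
eef_pos: [442.8, -11.6, 242.4]
tool_rot: [-3.141, 0.0, -0.0]
force: [-1.4, -2.4, -0.5]
width: 0.2
```

Emit:
step_arm:
  linear:
    - [0,-3,-2]
    - [0,-6,-3]
    - [0,-9,-5]
    - [0,-13,-6]
    - [0,-16,-7]
    - [0,-19,-8]
    - [0,-23,-9]
    - [0,-26,-10]
  yaw: [0,0,0,0,0,0,0,0]
  gripper: [-1,-1,-1,-1,-1,-1,-1,-1]

```text
clock: 10.93
eef_pos: [443.2, 14.5, 252.5]
tool_rot: [-3.141, -0.0, 0.0]
force: [-0.2, -2.2, 2.0]
width: 0.1
```

```bash
python3 chk.py 6
```

```text
10.9333 [443.2  14.5 252.5] [-0.2 -2.2  2. ]
side pan 0.97 [370.6 -68.1  16.5] [510.7  66.2 102.1]
leaf 0.57 796 [440.9  47.7 168. ] [-0.    0.98  0.19] 1.384 from hinge 1.429
scene pan 0.67 [406.3 -66.7   6.3] [518.5 179.2 102.8]
leaf 0.79 822 [450.2  50.3 177.8] [-0.01  0.99  0.16] 1.409 from hinge 1.481
```

View pics/m6.png

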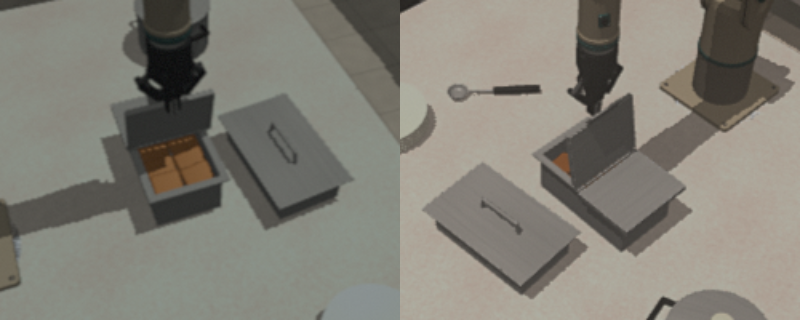

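The leaf is at 1.40, as commanded, nearly upright, with the finger behind the edge and the pan unmoved. Continuing past vertical.

Emit:
step_arm:
  linear:
    - [0,-3,-1]
    - [0,-7,-2]
    - [0,-10,-2]
    - [0,-13,-3]
    - [0,-17,-3]
    - [0,-20,-4]
    - [0,-24,-4]
    - [0,-27,-4]
  yaw: [0,0,0,0,0,0,0,0]
  gripper: [-1,-1,-1,-1,-1,-1,-1,-1]

```text
clock: 11.9
eef_pos: [443.1, 41.6, 256.5]
tool_rot: [-3.141, -0.0, 0.0]
force: [-0.1, -1.9, 0.2]
width: -0.0
```

Emit:
step_arm:
  linear:
    - [0,-3,0]
    - [0,-7,0]
    - [0,-10,0]
    - [0,-14,0]
    - [0,-17,0]
    - [0,-21,1]
    - [0,-24,1]
    - [0,-27,1]
  yaw: [0,0,0,0,0,0,0,0]
  gripper: [-1,-1,-1,-1,-1,-1,-1,-1]

```text
clock: 12.57
eef_pos: [442.9, 68.3, 255.1]
tool_rot: [3.142, 0.0, 0.0]
force: [-0.5, -1.3, -0.3]
width: -0.2
```

```bash
python3 chk.py 7
python3 - <<'E'
from path2 import *
for a,b in [(1.8,2.0),(2.0,2.2),(2.2,2.35)]:
    p=pose
    print(p(a).round(1),[[0,round(-(p(t)-p(a))[0]),round(-(p(t)-p(a))[1])] for t in np.linspace(a,b,9)[1:]])
E
```

```text
12.5667 [442.9  68.3 255.1] [-0.5 -1.3 -0.3]
side pan 0.93 [370.4 -68.2  18.3] [510.8  65.5 102.2]
leaf 0.57 1133 [439.5  74.4 171.3] [ 0.01 -0.98  0.22] -1.353 from hinge 1.82
scene pan 0.59 [376.9 -67.    7.2] [516.3 178.9 102.6]
leaf 0.65 517 [452.5  79.9 177.5] [-0.   -0.97  0.23] -1.337 from hinge 1.869
[ 68.4 254.5] [[0, -3, 1], [0, -7, 1], [0, -10, 2], [0, -13, 3], [0, -17, 4], [0, -20, 5], [0, -23, 6], [0, -26, 7]]
[ 94.8 247.3] [[0, -3, 1], [0, -6, 2], [0, -9, 4], [0, -13, 5], [0, -16, 6], [0, -19, 8], [0, -22, 9], [0, -25, 11]]
[119.3 236.4] [[0, -2, 1], [0, -4, 3], [0, -6, 4], [0, -8, 5], [0, -11, 7], [0, -13, 8], [0, -15, 10], [0, -17, 12]]
```

View pics/m7.png

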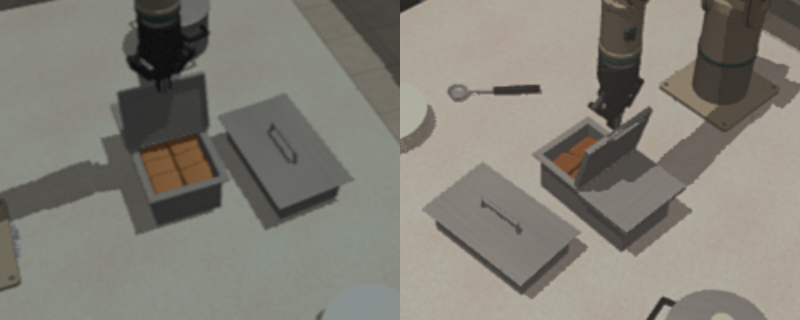

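The leaf is at about 1.79, past vertical and under control, with light forces. Continuing.

Emit:
step_arm:
  linear:
    - [0,-3,1]
    - [0,-7,1]
    - [0,-10,2]
    - [0,-13,3]
    - [0,-17,4]
    - [0,-20,5]
    - [0,-23,6]
    - [0,-26,7]
  yaw: [0,0,0,0,0,0,0,0]
  gripper: [-1,-1,-1,-1,-1,-1,-1,-1]

```text
clock: 13.53
eef_pos: [443.0, 94.5, 248.2]
tool_rot: [-3.142, 0.0, 0.0]
force: [-0.7, -0.2, 1.2]
width: -0.2
```

Emit:
step_arm:
  linear:
    - [0,-3,1]
    - [0,-6,2]
    - [0,-9,4]
    - [0,-13,5]
    - [0,-16,6]
    - [0,-19,8]
    - [0,-22,9]
    - [0,-25,11]
  yaw: [0,0,0,0,0,0,0,0]
  gripper: [-1,-1,-1,-1,-1,-1,-1,-1]

```text
clock: 14.2
eef_pos: [442.9, 119.3, 237.2]
tool_rot: [3.142, 0.0, -0.0]
force: [-0.3, 0.3, 0.4]
width: 0.1
```

```bash
python3 chk.py 8
```

```text
14.2 [442.9 119.3 237.2] [-0.3  0.3  0.4]
side pan 0.84 [370.2 -68.5  13.8] [509.   66.1 102.3]
leaf 0.71 1139 [439.2 100.1 162. ] [ 0.01 -0.81  0.59] -0.945 from hinge 2.201
scene pan 0.97 [374.2 -66.2   5.6] [515.3 178.3 102.8]
```

View pics/m8.png

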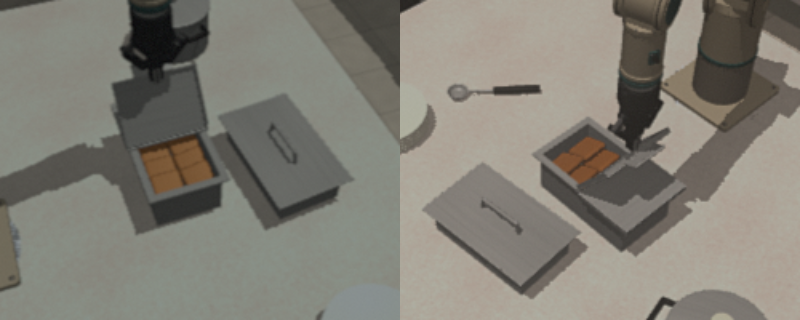

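The leaf is at 2.2 and the fingertip is in the corner between plate and turned-down edge. Now I'll press it down and over.

Run:
```python
import numpy as np
def p(t):
    r=np.interp(t,[2.2,3.1416],[128,116])
    return np.array([57-(r*np.cos(t)+3*np.sin(t))-11,103+r*np.sin(t)-3*np.cos(t)+25])
p0=np.array([119.3,236.5])
T=[2.2,2.4,2.6,2.8,2.98,3.1416]
for a,b in zip(T,T[1:]):
    print(b,p(b).round(1),[[0,round(-(p(t)-p0)[0]),round(-(p(t)-p0)[1])] for t in np.linspace(a,b,9)[1:]]); p0=p(b)
```

```text
2.4 [136.5 214.9] [[0, -2, 5], [0, -4, 8], [0, -7, 10], [0, -9, 12], [0, -11, 14], [0, -13, 17], [0, -15, 19], [0, -17, 22]]
2.6 [149.8 193.9] [[0, -2, 2], [0, -4, 5], [0, -6, 8], [0, -7, 10], [0, -9, 13], [0, -10, 16], [0, -12, 18], [0, -13, 21]]
2.8 [158.4 171.1] [[0, -1, 3], [0, -3, 6], [0, -4, 8], [0, -5, 11], [0, -6, 14], [0, -7, 17], [0, -8, 20], [0, -9, 23]]
2.98 [162. 150.] [[0, -1, 3], [0, -1, 5], [0, -2, 8], [0, -2, 11], [0, -3, 13], [0, -3, 16], [0, -3, 19], [0, -4, 21]]
3.1416 [162. 131.] [[0, 0, 2], [0, 0, 5], [0, 0, 7], [0, 0, 10], [0, 0, 12], [0, 0, 14], [0, 0, 17], [0, 0, 19]]
```

Emit:
step_arm:
  linear:
    - [0,-2,3]
    - [0,-4,6]
    - [0,-7,9]
    - [0,-9,12]
    - [0,-11,14]
    - [0,-13,17]
    - [0,-15,19]
    - [0,-17,22]
  yaw: [0,0,0,0,0,0,0,0]
  gripper: [-1,-1,-1,-1,-1,-1,-1,-1]

```text
clock: 15.17
eef_pos: [443.1, 136.4, 215.1]
tool_rot: [-3.141, -0.0, 0.0]
force: [0.3, -1.0, -0.0]
width: -0.0
```

Emit:
step_arm:
  linear:
    - [0,-2,2]
    - [0,-4,5]
    - [0,-6,8]
    - [0,-7,10]
    - [0,-9,13]
    - [0,-10,16]
    - [0,-12,18]
    - [0,-13,21]
  yaw: [0,0,0,0,0,0,0,0]
  gripper: [-1,-1,-1,-1,-1,-1,-1,-1]

```text
clock: 15.83
eef_pos: [443.1, 149.3, 194.1]
tool_rot: [-3.141, -0.0, -0.0]
force: [-0.0, -0.1, -0.1]
width: -0.1
```

```bash
python3 chk.py 9
```

```text
15.8333 [443.1 149.3 194.1] [-0.  -0.1 -0.1]
side pan 0.8 [371.  -68.4  14.8] [511.1  64.8 102.1]
leaf 0.86 1114 [439.2 117.4 143.3] [ 0.   -0.55  0.84] -0.577 from hinge 2.554
scene pan 0.64 [ 575.3 -510.7   20.2] [ 741.7 -339.9   52. ]
leaf 0.97 351 [458.3 126.7 148.1] [-0.01 -0.54  0.84] -0.575 from hinge 2.567
```

View pics/m9.png

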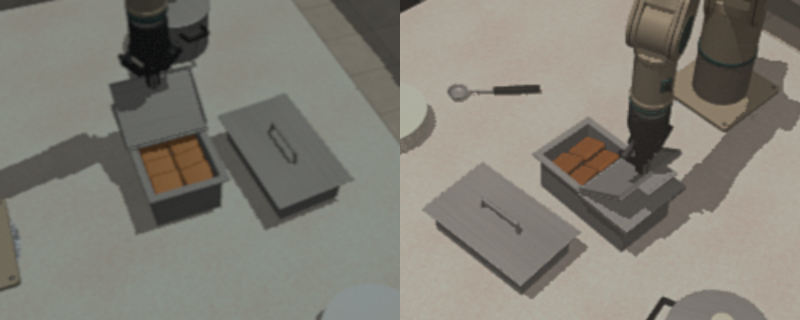

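The leaf is at about 2.56 and following. Next I'll press it slowly down to the stop.

Emit:
step_arm:
  linear:
    - [0,-1,3]
    - [0,-3,6]
    - [0,-4,8]
    - [0,-5,11]
    - [0,-6,14]
    - [0,-7,17]
    - [0,-8,20]
    - [0,-9,23]
  yaw: [0,0,0,0,0,0,0,0]
  gripper: [-1,-1,-1,-1,-1,-1,-1,-1]

```text
clock: 16.8
eef_pos: [442.9, 158.1, 170.9]
tool_rot: [3.142, 0.0, 0.0]
force: [0.6, 0.1, 0.0]
width: -0.4
```

Emit:
step_arm:
  linear:
    - [0,-1,3]
    - [0,-1,5]
    - [0,-2,8]
    - [0,-2,11]
    - [0,-3,13]
    - [0,-3,16]
    - [0,-3,18]
    - [0,-4,20]
  yaw: [0,0,0,0,0,0,0,0]
  gripper: [-1,-1,-1,-1,-1,-1,-1,-1]

```text
clock: 17.47
eef_pos: [443.0, 161.8, 151.1]
tool_rot: [3.141, 0.0, -0.0]
force: [-0.0, -0.4, 0.7]
width: 0.2
```

Emit:
step_arm:
  linear:
    - [0,0,2]
    - [0,0,5]
    - [0,0,7]
    - [0,0,10]
    - [0,0,12]
    - [0,0,14]
    - [0,0,16]
    - [0,0,17]
  yaw: [0,0,0,0,0,0,0,0]
  gripper: [-1,-1,-1,-1,-1,-1,-1,-1]

```text
clock: 18.13
eef_pos: [442.9, 162.0, 134.0]
tool_rot: [3.142, 0.0, -0.0]
force: [-0.0, -0.8, 0.4]
width: -0.1
```

```bash
python3 chk.py 10
```

```text
18.1333 [442.9 162.  134. ] [-0.  -0.8  0.4]
side pan 0.82 [370.2 -68.2  10. ] [511.2  66.9 102.1]
leaf 0.57 901 [440.9 127.1 108.6] [ 0.   -0.03  1.  ] -0.028 from hinge 3.061
scene pan 0.64 [375.4 -63.9  10.8] [515.2 176.1 102.7]
leaf 0.61 620 [457.1 142.  108.7] [ 0.   -0.03  1.  ] -0.03 from hinge 3.075
```

View pics/m10.png

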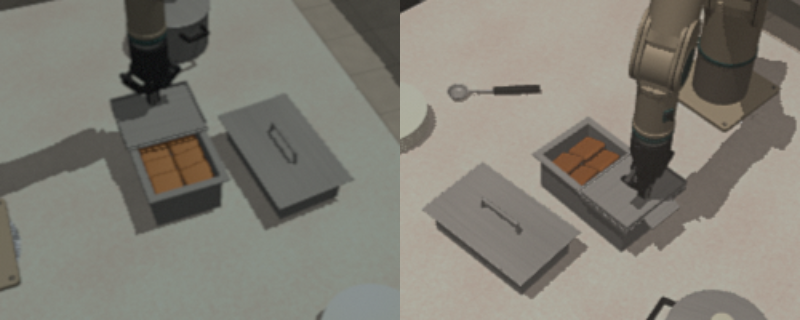

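Only about 0.03 rad remains, so I'll press gently until the force rises.

Emit:
step_arm:
  linear:
    - [0,0,1]
    - [0,0,1]
    - [0,0,2]
    - [0,0,2]
    - [0,0,3]
    - [0,0,3]
    - [0,0,3]
    - [0,0,3]
  yaw: [0,0,0,0,0,0,0,0]
  gripper: [-1,-1,-1,-1,-1,-1,-1,-1]

```text
clock: 19.1
eef_pos: [443.0, 162.0, 131.3]
tool_rot: [-3.142, 0.0, -0.0]
force: [0.6, -0.0, -0.3]
width: 0.0
```

Emit:
step_arm:
  linear:
    - [0,0,0.5]
    - [0,0,0.5]
    - [0,0,1]
    - [0,0,1]
    - [0,0,1]
    - [0,0,1]
  yaw: [0,0,0,0,0,0]
  gripper: [-1,-1,-1,-1,-1,-1]

```text
clock: 19.6
eef_pos: [443.1, 162.1, 131.0]
tool_rot: [-3.141, -0.0, -0.0]
force: [-0.6, -0.0, 8.8]
width: 0.0
```

The force rose to 8.8 N, so the leaf is at the stop. Retreating straight up.

Emit:
step_arm:
  linear:
    - [0,0,-5]
    - [0,0,-15]
    - [0,0,-30]
    - [0,0,-50]
    - [0,0,-70]
    - [0,0,-90]
    - [0,0,-110]
    - [0,0,-120]
  yaw: [0,0,0,0,0,0,0,0]
  gripper: [-1,-1,-1,-1,-1,-1,-1,-1]

```text
clock: 20.27
eef_pos: [443.8, 162.3, 252.6]
tool_rot: [-3.14, -0.003, -0.0]
force: [0.3, 1.2, 0.3]
width: -0.2
```

Emit:
step_arm:
  linear:
    - [0,0,-3]
    - [0,0,-3]
    - [0,0,-3]
    - [0,0,-3]
    - [0,0,-3]
    - [0,0,-3]
  yaw: [0,0,0,0,0,0]
  gripper: [-1,-1,-1,-1,-1,-1]

```text
clock: 20.77
eef_pos: [442.7, 161.9, 252.6]
tool_rot: [3.141, 0.001, -0.0]
force: [-0.2, 0.3, -0.3]
width: 0.1
```

```bash
python3 chk.py 11
python3 - <<'E'
from h import *
for c in ['scene','side']:
    d=get(c);w=cloud(d)
    for n in ['deep_pan','shallow_pan','saucepot','plates','serving_spoon']:
        r=cams.regions_of(c,n)
        if r:
            P=w[r[0]['pixels']];P=P[~np.isnan(P[:,0])];print(c,n,round(r[0]['conf'],2),np.percentile(P,5,0).round(1),np.median(P,0).round(1),np.percentile(P,95,0).round(1))
E
```

```text
20.7667 [442.7 161.9 252.6] [-0.2  0.3 -0.3]
side pan 0.87 [371.3 -68.5  15.3] [511.1  65.1 102. ]
leaf 0.66 1001 [439.2 130.9 107.2] [ 0. -0.  1.] -0.001 from hinge 3.085
scene pan 0.6 [374.7 -64.4   8.4] [515.4 177.3 102.9]
leaf 0.65 916 [441.3 136.6 106.8] [-0.    0.01  1.  ] 0.01 from hinge 3.093
scene deep_pan 0.62 [373.7 -65.    6.9] [473.1   0.6  75.2] [515.4 176.6 102.7]
scene shallow_pan 0.84 [ 594.1 -123.2   16.7] [676.3   9.5  68.4] [744.5 118.1  74.5]
scene saucepot 0.92 [516.9 390.4  28.8] [607.4 484.2 126.6] [670.  556.9 140.9]
scene plates 0.58 [ 573.2 -514.6   12.9] [ 660.7 -419.3   44.8] [ 742.9 -339.3   52.2]
scene serving_spoon 0.7 [ 328.7 -420.9    0.8] [ 401.2 -343.8   12.8] [ 482.7 -283.1   22. ]
side deep_pan 0.94 [370.7 -67.9   5.8] [442.3 -21.7  78.7] [513.   66.7 102.3]
side shallow_pan 0.61 [ 589.5 -132.1   15.5] [659.1 -30.8  68.3] [740.2 108.7  72.1]
side saucepot 0.61 [532.6 367.1  15.2] [594.4 396.  110.3] [654.8 492.9 155.8]
side plates 0.97 [ 562.1 -522.7   28.5] [ 644.9 -444.5   45.1] [ 730.7 -358.    49.4]
side serving_spoon 0.8 [ 323.9 -419.5    1.8] [ 412.7 -359.4   13.4] [ 485.6 -290.6   21.2]
```

View pics/m11.png

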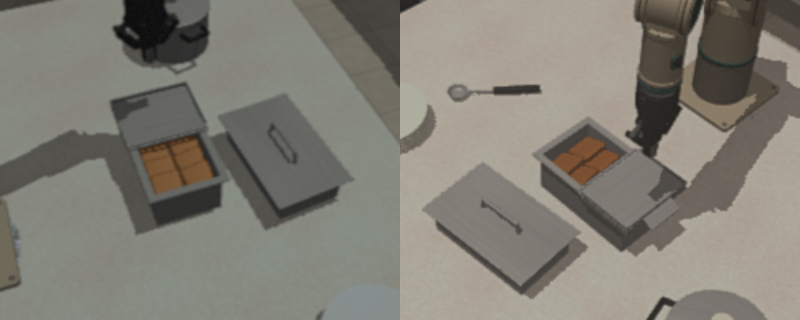

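The leaf lies flat on the plain half (tilt 0.00–0.01, plate height 107 mm). The lip points down past the end, around (660, 212) in the right panel. The pan and everything else is where it stood, and the gripper is clear.

```bash
python3 -c "
from cell import ctrl
print(ctrl.finish_job())"
```

```text
the job is handed in; nothing more can be done
None
```

The deep pan is open: the hinged leaf lies flat on the plain half of the cover, and I've handed the job in at about 21 s of the 54 s allowed. I used only the shut fingers. They pushed the lip up from about 0.32 rad, took the leaf over past upright by its turned-down edge, then pressed it down to the stop. The stop showed as 8.8 N on the tool, and I then withdrew straight up.

**Final checks:**
- **Leaf:** two cameras put it level to within 0.01 rad, with its plate at 107 mm against an expected 106 mm.
- **Pan and other items:** the shallow pan, plates and spoon showed no shift beyond a few mm of camera scatter. The deep pan's side had not moved in the pictures during the swing.
- **Gripper:** it was clear of everything and touching nothing.
- **Forces:** the highest sideways force I read during the swing was about 9 N. That came near 0.9 rad, when the finger was rising too slowly. I corrected it by rising faster, then re-seating the fingertip once below the edge, with the leaf staying put meanwhile.

**What disagreed:** the networks mislabelled things a few times, for example reporting the plates as the deep pan or the shallow pan's lid as the leaf, so I ignored those readings. The side camera's final reading for the saucepot differs because the gripper partly hid it. The scene camera shows the pot unmoved.

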